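Fit the fume extractor's filter and open its damper to the setting

ROBOT

A 6-joint arm with a two-finger parallel gripper is mounted at the origin on a cart in front of the work surface, level with it; the furniture and walls round the work are solid. World frame = base frame: x ahead of the robot, y to its left, z up, the work surface at z = 0. Lengths are in mm, angles in rad, forces in N, time in s.
With the tool pointing down it reaches from about 300 to 775 mm from the base axis. Payload 14.6 kg.
Tool frame: the origin (TCP) lies midway between the tips of the shut fingers; the grasp point (between the pads) lies 19 mm behind it (manip.grasp_offset is the distance from the TCP to the grasp point, in mm); z points along the fingers, y is the line along which they close (so a half turn about z gives the same grasp; the last joint's range is limited). The gripper opens to 94 mm and grips with 3 to 60 N. Pads are 16 mm wide; open, the fingers measure 119 mm over their backs; the gripper's body (75 mm by 177 mm) begins 78 mm behind the grasp point.
Start: joints at [-1.414, 0.3, 1.521, -0, 1.321, -0.067], TCP at [122.059, -536.275, 205.446] pointing down, gripper open.
Joint ranges: [-3.03, 3.03], [-0.79, 2.21], [0.23, 2.52], [-1.04, 4.18], [0, 3.07], [-2.55, 2.55]. Speed limits (rad/s): [2.22, 2.22, 2.57, 3.14, 3.14, 3.14].

INTERFACE

Orientations are given as [roll, pitch, yaw] about the fixed x, y, z axes, in that order (R = Rz(yaw) Ry(pitch) Rx(roll)).
In Python, from cell import manip, viewer gives the robot as it stands. The module is installed in compiled form; this text tells all that it offers.
- The arm moves only by the tool move_arm, never from a script. Its argument "moves" is a list of rows, each a list of 4 numbers: the shift along the tool's x, y, z in m, then the turn about the tool's z in rad. A call has 1 to 12 rows; each row is the pose to reach, as a shift and turn from the pose commanded when the call began, along the tool's axes at that moment; what a row does not reach only later rows make up. A row lasts 1/10 s, in which the tool goes at most 50 mm and 8.59 degrees, less where a joint would pass 70% of its speed; a pose out of reach is approached as far as the arm can. A call with a gripper value outside its range is refused whole. "jaw" is the finger opening in m, from 0 to 0.094, set as the call begins (left out, the last holds). The fingers move at their own pace and stop on an object; "squeeze" is the grip in N (left out, the last holds). Time passes only in rows, so rows that repeat a pose let the fingers close. It gives the time, the measured TCP pose, the force, the opening and the grip force at its end, in the units of the state.
- manip.read_state(): the state, without advancing time (a new reading comes with each control period).
- viewer.camera(name): name is "scene" or "top" or "wrist"; returns a dict with "frame" (480x640x3 uint8, blue, green, red), "z_map" (480x640 float32, mm along the optical axis (not along the pixel's ray), 0 where there is no reading), "fx", "fy", "cx", "cy" (pixels), "origin" and "orientation" of the camera in the world. Camera axes: x right, y down, z forward; pixel columns grow to the right and rows downward; lengths in mm; the calibration is good to about 2 mm. A picture is of the moment at which its call begins.
- manip.sign_off(): hands the job in; it is judged then, once.
The state is a dict: "clock": time; "joints": joint angles; "qd": joint speeds; "effort": joint torques, N m; "eef_pos": TCP position; "eef_rot": TCP orientation; "wrist_force": force on the tool from outside, world axes, zero at the start; "moment": the same for the moment, N m; "finger_gap": finger opening in mm; "finger_force": force on a finger pad.
Only numpy, scipy, OpenCV 4.12 (cv2) and the standard library are available. Lean on these libraries where they do the work, as an engineer would, in place of code of your own. Each camera call takes 0.05 s, during which the arm holds its last target. There are 200 camera calls.

TASK

Get the fume extractor ready for soldering: take the blue-framed filter out of the letter rack and set it gently, without letting it drop, on the ledge of the extractor, tab up, its foot right back and the panel leaning flat against the sloping intake, so that it covers the whole opening. Only once the filter is in place, open the damper until its handle lines up with the red setting tab on the dial, and leave it there. Do not shift the red tab or the hub, the screwdriver and the mug.

Things in the scene. Friction and masses are not known exactly. Their poses are not given: they have to be found in the camera images.
- filter: loose carbon filter, 0.15 to 0.23 kg: flat panel 12 mm thick (its x), 130 wide (y), 118 tall (z), blue frame, black core; on its top edge, centred, a blue grip tab 44 mm wide, 40 tall, 12 thick (158 mm tall in all). Origin: centre of its bottom face. Front and back alike. At the start it stands upright, tab up, in the letter rack's front slot
- filter_tab (a point): point on the filter's mid-plane in the grip tab, 138 mm above the filter's origin (20 mm below the tab's top); axes as the filter
- letter_rack: black steel letter rack, fixed, 112 mm (x) by 130 (y), base 4 mm thick; origin: centre of its underside. Five wire dividers 77 mm tall, 112 wide, 23 mm apart. The filter stands on the base in the -x slot (18 mm clear), 34.5 mm to -x of the origin; a notebook 156 mm tall stands in the +x slot, its near face about 60 mm from the filter's mid-plane. Lift the filter straight up by 85 mm
- extractor: light grey bench fume extractor, fixed, 160 mm deep, 170 wide, roof 137 mm high (145 mm at the top edge of the intake); origin: centre of its underside; its intake faces its -x. Along its front foot runs a level ledge, top at 34 mm, 30 mm deep, 170 wide, with a lip 10 mm high at its front edge. A duct 76 mm in diameter leaves its +y side
- intake: sloping intake face, part of the extractor, leaning back 20 degrees. Origin: middle of the face's foot, on the ledge, 34 mm above the worktop. x into the unit, square to the face; y as the extractor; z up the slope. Face 170 mm wide, 118 up the slope; opening 94 wide, 86 tall, 16 to 102 mm up. Filter seated: axes match, its origin at about (-6, 0, 0) mm, its tab clear above the roof
- damper_axis (a point): point on the vertical axis of the damper handle, at handle height, 154 mm above the worktop, 30 mm to +x and 150 mm to +y of the extractor's origin; axes as the extractor
- handle_grip (a point): middle of the damper handle's black round grip, 85 mm from the axis. The grip is 15 mm in diameter, 65 to 105 mm from the axis; nearer the axis the handle is a flat steel bar 12 mm wide. The handle runs from the axis along -x of this point's frame, which turns with it
- tab_mark (a point): red setting tab on the rim of the pale round dial (112 mm in diameter) under the handle: 62 mm from the axis, 147 mm above the worktop, 8 mm wide; the handle bar passes 3 mm above it. It lies from the axis along -x of this point's frame
- damper (a joint): opening angle of the damper handle, rad: 0 shut (handle points to the extractor's -x), growing clockwise seen from above to 1.571 fully open (points to its +y, along the duct). Stays where it is left; takes about 2 N at the grip, and can be pushed sideways with closed fingers from above
- set_tab (a joint): angle of the red setting tab, measured like joint damper; the handle is set when both angles are equal. Must not be moved.
- usb_hub: light grey USB hub bar, loose, 26 x 104 x 16 mm, lying in front of the duct; origin at the centre of its underside
- screwdriver: small orange-handled screwdriver, loose, 145 mm long (its y), 20 mm high, lying in front of the duct; origin at the centre of its underside
- mug: white mug with a handle, loose, 82 mm in diameter, 94 mm tall, standing behind the duct; origin at the centre of its underside

How it is judged (in metres and radians):
On the way, in this order (a step that is already met when the one before it is completed fails the run):
1. the filter leans flat against the intake, covers the opening and is let go (x of filter in the frame of intake between -0.013 and 0 m and y of filter in the frame of intake between -0.012 and 0.012 m and z of filter in the frame of intake between -0.006 and 0.008 m and angle between the z axis of filter and the z axis of intake, either way round below 0.06 rad and angle between the x axis of filter and the x axis of intake, either way round below 0.06 rad and contact force between the fingers and filter below 0.1 N and linear speed of filter below 0.02 m/s), for 0.2 s.
2. the damper handle lines up with the red tab (angle between the x axis of handle_grip and the x axis of tab_mark, either way round below 0.087 rad and velocity of joint damper between -0.02 and 0.02 rad/s), for 0.2 s.
At the end, for the whole second after the job is handed in: The filter stands tab up on the ledge, released and at rest, leaning flat on the intake face (within 3.4 degrees, its foot within 7 mm of the face), centred on the opening within 12 mm; the damper handle is within 5 degrees of the red tab and at rest (all of step 1 and all of step 2); the robot touches nothing.
It fails at once if the filter is let fall (faster than 0.4 m/s while the fingers do not hold it) (contact force between the fingers and filter below 0.1 N and linear speed of filter above 0.4 m/s).
It fails at once if the filter is knocked or pressed hard against the extractor (over 40 N) (contact force between filter and extractor above 40 N).
It fails at once if the red tab is shifted by more than 5 mm (distance of tab_mark from where it was at the start of the episode above 0.005 m).
It fails at once if the hub, the screwdriver or the mug is shifted by more than 30 mm (distance of any of usb_hub, screwdriver, mug from where it was at the start of the episode above 0.03 m).
It also fails if it takes over 58 s, if anything falls off the work surface, if the arm or the gripper's body presses on something with over 40 N, if the wrist force passes 120 N, or if a joint passes its speed limit or range.

## Working session

There is one attempt and no reset: what is moved stays moved. The work goes in short steps, Python scripts to look and compute and a tool call to move; the robot and the scene stay as the last step left them, time stands still between calls to the robot, and variables do not carry over. Pictures are saved under pics/ and viewed, at most 10 in all, crops included, and the job is handed in when it is done.

Besides the shell and the picture viewer there is one more tool, called after "Request:" as name(argument=value, ...) on one line, values as JSON. move_arm: Moves the arm, as the interface text tells. Its arguments: {"type":"object","properties":{"moves":{"type":"array"},"jaw":{"type":"number"},"squeeze":{"type":"number"}},"required":["moves"]}

```bash
mkdir -p pics
cat > h.py <<'E'
import numpy as np,cv2,pickle
from scipy.spatial.transform import Rotation as R
from cell import manip,viewer
def cam(n):
    c=viewer.camera(n); pickle.dump(c,open(f'{n}.pkl','wb')); return c
def rotm(o):
    o=np.array(o,float)
    if o.shape==(3,3): return o
    return R.from_euler('xyz',o).as_matrix() if o.size==3 else R.from_quat(o).as_matrix()
def cloud(c):
    z=c['z_map'].astype(float); v,u=np.mgrid[:480,:640]
    p=np.stack([(u-c['cx'])*z/c['fx'],(v-c['cy'])*z/c['fy'],z],-1)
    w=p@rotm(c['orientation']).T+np.array(c['origin']); w[z==0]=np.nan
    return w
E
python3 - <<'E'
from h import *
print(manip.read_state())
for n in('scene','top'):
    c=cam(n); cv2.imwrite(f'pics/{n}1.png',c['frame']); print(n,c['origin'],c['orientation'],c['fx'],c['cx'])
E
```

```text
{'clock': 0.0, 'joints': array([-1.41358746e+00,  3.00454377e-01,  1.52159790e+00,  7.29838294e-07,
        1.32068132e+00, -6.66300953e-02]), 'qd': array([-0.00196844,  0.00022389, -0.00167086,  0.00028489, -0.00033979,
       -0.00164743]), 'effort': array([-6.63522642e-04, -5.31802976e+01, -3.52734804e+01,  7.07993726e-02,
        2.44285958e-02, -4.75404659e-05]), 'eef_pos': array([ 122.02555812, -536.02091791,  204.88838329]), 'eef_rot': array([-3.14045429e+00, -7.66702028e-05,  2.23838733e-01]), 'wrist_force': array([-0.18763172,  0.11878956, -0.19863841]), 'moment': array([0.01411852, 0.02741198, 0.02361555]), 'finger_force': 0.0, 'finger_gap': 94.05809555386097}
scene [1190.05527246  -78.58018768 1180.83306722] [-2.59571299e+00 -1.72213139e-03  1.44683570e+00] 486.8065767997346 322.57945201853533
top [ 430.51656176   20.74407843 1191.35226974] [-3.04623415 -0.03155757 -1.58630459] 488.54293686019855 321.1392397867114
```

View pics/scene1.png

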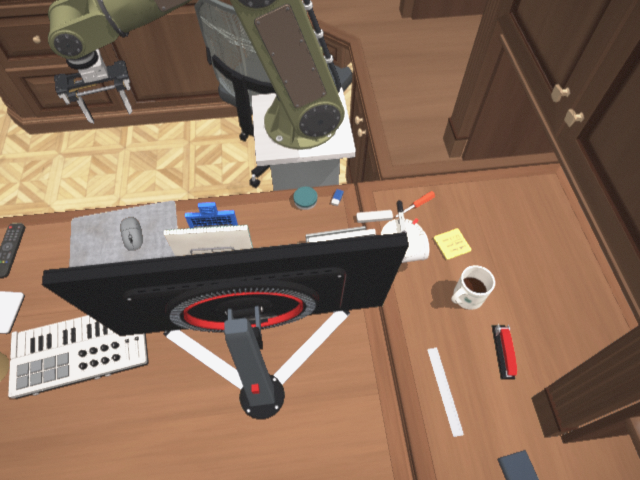

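View pics/top1.png

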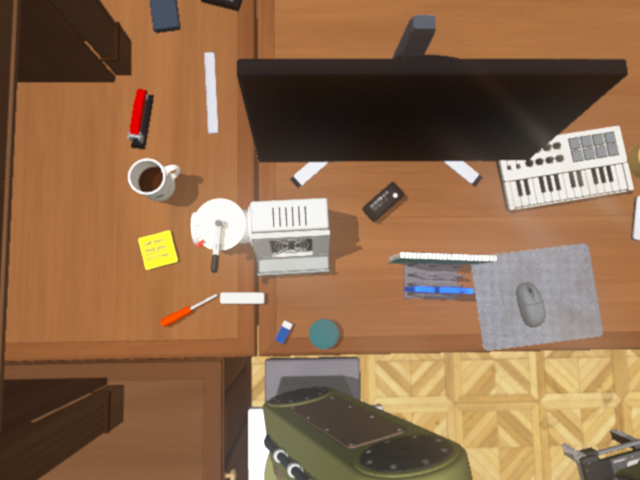

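The top view shows the rack with the blue filter at about (440,290). The extractor is at (290,238), with the dial at (219,225), its handle pointing down the image to (215,265) and the red tab at about (200,243). The mug, screwdriver and hub are at (150,180), (188,310) and (242,298). In the scene view the monitor hides the extractor.

Run:
```python
from h import *
c=pickle.load(open('top.pkl','rb')); w=cloud(c); f=c['frame'].astype(int); np.set_printoptions(precision=1,suppress=True)
z=w[...,2]; b,g,r=f[...,0],f[...,1],f[...,2]
v,u=np.mgrid[:480,:640]
def rep(n,m):
    p=w[m]; 
    if len(p)<3: print(n,len(p)); return
    q=p[:,:2]; mu=np.median(p,0); (cx,cy),s,a=cv2.minAreaRect(q.astype(np.float32)); ev,V=np.linalg.eigh(np.cov(q.T)); 
    print(n,len(p),'med',mu,'rect',cx,cy,s,a,'axisdeg',np.degrees(np.arctan2(V[1,1],V[0,1])),'z',np.percentile(p[:,2],[5,95]))
blue=(b>130)&(r<90)&(b-r>80)&(u>380)&(u<500)&(v>260)
rep('blue',blue)
rep('tab',blue&(z>148)); rep('top',blue&(z<138)&(z>105))
rep('notebook',(u>380)&(u<505)&(v>240)&(v<280)&(z>140))
box=(u>245)&(u<340)&(v>185)&(v<285)
rep('roof',box&(z>131)&(z<142)); rep('ledge',box&(z>25)&(z<46)); rep('rim',box&(z>142)&(z<152))
dial=(u>185)&(u<250)&(v>190)&(v<255)&(z>130)&(z<152)&(f.min(-1)>170)
rep('dial',dial)
red=(r>150)&(g<80)&(b<80)&(u>190)&(u<215)&(v>225)&(v<255); rep('red',red)
hd=(f.max(-1)<90)&(u>200)&(u<230)&(v>235)&(v<280)&(z>120); rep('grip',hd)
rep('monitor',(u>240)&(u<640)&(v>50)&(v<170)&(z>200))
print('tablez around', z[300,350],z[320,430],z[250,210])
# extractor slice for rows
for uu in (265,290,315): print(uu,[tuple(np.round(w[vv,uu][[0,2]])) for vv in range(190,284,4)])
big=lambda u0,u1,v0,v1,n: cv2.imwrite(n,cv2.resize(c['frame'][v0:v1,u0:u1],None,fx=4,fy=4,interpolation=cv2.INTER_CUBIC))
big(180,340,185,325,'pics/crop1.png')
```

```text
blue 326 med [nan nan nan] rect 426.16546630859375 -280.76019287109375 (125.80948638916016, 10.41978645324707) 87.1754379272461 axisdeg nan z [nan nan]
tab 115 med [ 423.5 -280.4  162.6] rect 424.3523864746094 -282.257080078125 (43.56063461303711, 10.552566528320312) 89.09469604492188 axisdeg 87.15870819304108 z [158.4 164.9]
top 166 med [ 424.2 -252.   122.5] rect 424.2388610839844 -280.61993408203125 (125.64794921875, 10.95710563659668) 88.88640594482422 axisdeg 87.36346190958226 z [118.5 126.7]
notebook 591 med [ 493.1 -288.   151.6] rect 492.7064208984375 -286.8746032714844 (208.4778289794922, 14.45950698852539) 87.12721252441406 axisdeg 87.18899481902011 z [147.  155.7]
roof 2675 med [585.8  55.1 137.5] rect 580.5553588867188 56.10770034790039 (89.36227416992188, 174.11668395996094) 2.1316821575164795 axisdeg 92.46927469022054 z [133.3 140.9]
ledge 1256 med [487.8  50.   35.5] rect 492.19439697265625 50.622474670410156 (53.12924575805664, 169.25584411621094) 1.5941376686096191 axisdeg 92.24340811149217 z [31.2 44.9]
rim 403 med [546.7  53.  144.1] rect 578.741943359375 54.166973
[... 2864 characters left out ...]
oat64(592.0), np.float64(138.0)), (np.float64(583.0), np.float64(141.0)), (np.float64(575.0), np.float64(137.0)), (np.float64(566.0), np.float64(136.0)), (np.float64(558.0), np.float64(128.0)), (np.float64(548.0), np.float64(145.0)), (np.float64(540.0), np.float64(134.0)), (np.float64(533.0), np.float64(114.0)), (np.float64(526.0), np.float64(93.0)), (np.float64(519.0), np.float64(75.0)), (np.float64(511.0), np.float64(56.0)), (np.float64(503.0), np.float64(38.0)), (np.float64(493.0), np.float64(35.0)), (np.float64(484.0), np.float64(33.0)), (np.float64(474.0), np.float64(44.0)), (np.float64(466.0), np.float64(0.0)), (np.float64(456.0), np.float64(2.0)), (np.float64(447.0), np.float64(4.0))]
```

View pics/crop1.png

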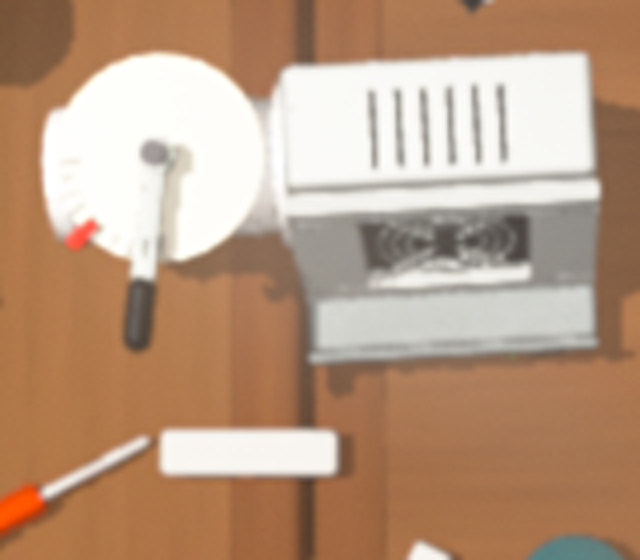

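The crop shows the axis at crop pixel (154,152), which is full-frame (218.5,223). The grip runs from (142,285) to (137,345), and the red tab is at (82,234), full-frame (200.5,243.5). The extractor's ledge and face are clear. Next I fit these precisely.

Run:
```python
from h import *
from scipy.optimize import least_squares
c=pickle.load(open('top.pkl','rb')); w=cloud(c); f=c['frame'].astype(int); np.set_printoptions(precision=2,suppress=True)
z=w[...,2]; v,u=np.mgrid[:480,:640]
def at(px,py,h):
    d=rotm(c['orientation'])@np.array([(px-c['cx'])/c['fx'],(py-c['cy'])/c['fy'],1]); o=np.array(c['origin']); return (o+d*(h-o[2])/d[2])[:2]
box=(u>245)&(u<340)&(v>185)&(v<285)
m=box&(z>55)&(z<130)&(w[...,0]>495)&(w[...,0]<550)
p=w[m]
res=lambda q:(p[:,0]-p[:,1]*0-(q[0]-np.tan(q[1])*(p[:,1]-52)+(p[:,2]-34)*q[2]))
s=least_squares(res,[498,0.04,.36],loss='soft_l1',f_scale=3); print('face foot x at y=52',s.x[0],'yaw',s.x[1],'lean',np.degrees(np.arctan(s.x[2])),len(p))
# edges of the ledge/roof via mask extents per row
for a,b,n in((25,42,'ledge'),(131,142,'roof')):
    mm=box&(z>a)&(z<b); 
    for vv in range(185,285,6):
        k=np.where(mm[vv])[0]
        if len(k)>40: print(n,vv,'y',w[vv,k[0],1],w[vv,k[-1],1],'x',np.median(w[vv,k,0]))
ax=at(154/4+180-.4,152/4+185-.4,160)
g=at(137.5/4+180-.4,315/4+185-.4,160)
t=at(82/4+180-.4,234/4+185-.4,147)
b1=at(139/4+180-.4,281/4+185-.4,158)
print('axis',ax,'grip',g,'tab',t,'|t|',np.hypot(*(t-ax)),'|g|',np.hypot(*(g-ax)))
for n,q in(('grip',g),('barend',b1),('tab',t)): d=q-ax; print(n,np.degrees(np.arctan2(d[1],d[0])))
mt=(z<12)&(u>345)&(u<400)&(v>290)&(v<340);print('table z',np.nanmedian(z[mt]), 'left',np.nanmedian(z[260:290,215:240]))
```

```text
face foot x at y=52 510.4460768604135 yaw 0.02590578459485807 lean 16.34928177149663 1034
ledge 263 y 135.04579631482224 -32.95555234835175 x 491.81388332281597
ledge 269 y 132.6199035208782 -33.08703794748454 x 477.52666151216715
roof 203 y 137.2255889393032 -28.308505168369834 x 617.2629194932349
roof 209 y 139.80309376334358 -28.15932372264085 x 604.1046563757855
roof 215 y 142.139804989464 -27.811084977992202 x 590.9051901385966
roof 221 y 141.94858188525208 -29.78519168166627 x 577.7291776456814
roof 227 y 142.25388852221442 -29.721448635614905 x 564.5077547412927
axis [572.81 204.11] grip [486.67 212.33] tab [530.97 244.35] |t| 58.05302589144464 |g| 86.53382016709527
grip 174.5501609964172
barend 173.3867631918976
tab 136.11862077335397
table z 0.7651842376155855 left 0.8420390678853664
```

Request:
move_arm(moves=[[0,0,0,0]], jaw=0.08, squeeze=20)

```text
clock: 0.2
eef_pos: [122.0, -536.1, 205.1]
eef_rot: [-3.141, -0.0, 0.224]
wrist_force: [0.1, -0.8, -0.4]
finger_gap: 89.0
finger_force: 0.0
```

Request:
move_arm(moves=[[0.035,-0.018,0,0.03],[0.07,-0.036,0,0.06],[0.105,-0.054,0,0.09],[0.14,-0.072,0,0.12],[0.176,-0.091,0,0.15],[0.211,-0.109,0,0.18],[0.246,-0.127,0,0.21],[0.281,-0.145,0,0.24],[0.316,-0.163,0,0.273],[0.34,-0.176,0,0.273],[0.3516,-0.1817,0,0.273],[0.3516,-0.1817,0,0.273]])

```text
clock: 1.4
eef_pos: [425.1, -280.5, 205.3]
eef_rot: [-3.141, 0.0, -0.047]
wrist_force: [-0.6, -0.4, -0.2]
finger_gap: 80.3
finger_force: 0.0
```

Run:
```python
from h import *
from scipy.optimize import least_squares
s=manip.read_state(); print(s['eef_pos'],s['eef_rot'])
c=pickle.load(open('top.pkl','rb')); w=cloud(c); z=w[...,2]; v,u=np.mgrid[:480,:640]
box=(u>245)&(u<340)&(v>185)&(v<285)
yl=w[...,1]-52
m=box&(z>50)&(z<135)&(w[...,0]>495)&(w[...,0]<560)&(abs(yl)>53)&(abs(yl)<80)
p=w[m]
r=lambda q:(p[:,0]-(q[0]-np.tan(q[1])*(p[:,1]-52)+(p[:,2]-34)*(q[2] if len(q)>2 else np.tan(np.radians(20)))))
for q0 in([498,.04],[498,.04,.36]):
    t=least_squares(r,q0,loss='soft_l1',f_scale=3); print(t.x,len(p),np.std(t.fun))
k=cam('wrist'); print(k['origin'],k['orientation']); cv2.imwrite('pics/w1.png',k['frame'])
W=cloud(k); f=k['frame'].astype(int); bl=(f[...,0]>110)&(f[...,0]-f[...,2]>70)
for a,b in((152,172),(112,132)):
    q=W[bl&(W[...,2]>a)&(W[...,2]<b)]
    if len(q)>10: print(a,len(q),np.median(q,0),cv2.minAreaRect(q[:,:2].astype(np.float32)))
```

```text
[ 425.0949148  -280.51892103  205.26194619] [-3.14143379e+00  2.80526572e-04 -4.73263272e-02]
[5.02480729e+02 3.82979967e-02] 458 5.877177217944704
[5.01107754e+02 3.80243300e-02 3.87176481e-01] 458 5.640272092117732
[ 503.01659709 -284.70735287  385.06930128] [ 2.86871517e+00 -3.19455033e-04 -1.61758163e+00]
152 1714 [ 425.81863563 -283.5742225   162.29187476] ((456.45159912109375, -315.9644775390625), (40.88566970825195, 127.4866943359375), 42.37128829956055)
112 2918 [ 426.6632122  -279.58359268  122.36543343] ((423.79052734375, -283.5145263671875), (129.1680450439453, 12.478432655334473), 87.30110931396484)
```

View pics/w1.png

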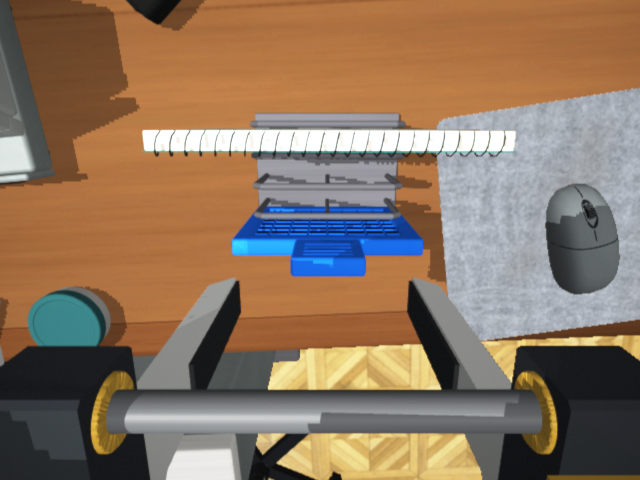

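The wrist view shows the tab centred at about (328,258) between the fingers, with both sides clear. I'll descend now.

Request:
move_arm(moves=[[0,0.0015,0.015,0],[0,0.0015,0.03,0],[0,0.0015,0.045,0],[0,0.0015,0.06,0],[0,0.0015,0.07,0],[0,0.0015,0.074,0],[0,0.0015,0.074,0]])

```text
clock: 2.15
eef_pos: [424.1, -283.0, 131.3]
eef_rot: [-3.141, 0.0, -0.05]
wrist_force: [0.2, -0.3, 0.9]
finger_gap: 79.9
finger_force: 0.0
```

Request:
move_arm(moves=[[0,0,0,0],[0,0,0,0],[0,0,0,0],[0,0,0,0],[0,0,0,0],[0,0,0,0],[0,0,0,0],[0,0,0,0],[0,0,0,0],[0,0,0,0]], jaw=0.03, squeeze=20)

```text
clock: 3.15
eef_pos: [424.6, -282.6, 131.5]
eef_rot: [3.141, -0.0, -0.049]
wrist_force: [-0.4, -0.7, 2.0]
finger_gap: 43.2
finger_force: 20.0
```

Request:
move_arm(moves=[[0,0,-0.005,0],[0,0,-0.015,0],[0,0,-0.025,0],[0,0,-0.035,0],[0,0,-0.045,0],[0,0,-0.055,0],[0,0,-0.065,0],[0,0,-0.075,0],[0,0,-0.085,0],[0,0,-0.092,0],[0,0,-0.095,0],[0,0,-0.095,0]])

```text
clock: 4.35
eef_pos: [424.5, -282.6, 226.7]
eef_rot: [3.141, -0.0, -0.049]
wrist_force: [0.1, 0.4, -2.4]
finger_gap: 44.2
finger_force: 20.0
```

Run:
```python
from h import *
s=manip.read_state(); print(s['eef_pos'],s['eef_rot'],s['wrist_force'],s['finger_force'])
k=cam('wrist'); W=cloud(k); f=k['frame'].astype(int); bl=(f[...,0]>110)&(f[...,0]-f[...,2]>70)
q=W[bl]; print(np.nanpercentile(q,[2,50,98],axis=0))
cv2.imwrite('pics/w2.png',k['frame'])
```

```text
[ 424.54671705 -282.60677123  226.68956564] [ 3.14140742e+00 -2.53981181e-04 -4.91574472e-02] [ 0.08544654  0.36882796 -2.35670732] 19.99925047159195
[[ 303.96176143 -344.06331671   23.45022297]
 [ 427.33212006 -275.49850361  203.24948663]
 [ 432.36288859    1.02184792  258.33220086]]
```

Request:
move_arm(moves=[[-0.001,-0.015,0,-0.004],[-0.002,-0.04,0,-0.01],[-0.004,-0.075,0,-0.02],[-0.006,-0.115,0,-0.03],[-0.008,-0.155,0,-0.04],[-0.01,-0.195,0,-0.05],[-0.012,-0.235,0,-0.06],[-0.013,-0.27,0,-0.07],[-0.0145,-0.3,0,-0.08],[-0.0155,-0.32,0,-0.089],[-0.0164,-0.331,0,-0.089],[-0.0164,-0.3342,0,-0.089]])

```text
clock: 5.6
eef_pos: [424.1, 53.0, 226.3]
eef_rot: [-3.142, 0.0, 0.041]
wrist_force: [-0.1, 0.4, -2.2]
finger_gap: 43.9
finger_force: 20.0
```

Request:
move_arm(moves=[[0,0,0,0],[0,0,0,0]])

```text
clock: 5.8
eef_pos: [424.5, 51.4, 226.4]
eef_rot: [3.141, 0.0, 0.039]
wrist_force: [-0.9, 0.6, -1.9]
finger_gap: 43.7
finger_force: 20.0
```

Run:
```python
from h import *
s=manip.read_state(); print(s['eef_pos'],s['eef_rot'],s['wrist_force'],s['finger_force'])
k=cam('wrist'); cv2.imwrite('pics/w3.png',k['frame']); print(k['origin'],k['orientation'])
```

```text
[424.51994316  51.4018134  226.36626697] [3.14147080e+00 1.83630073e-04 3.89394532e-02] [-0.85200088  0.56578526 -1.87478616] 19.999148547649384
[502.45659233  54.0223059  406.18422479] [ 2.86878923e+00 -6.05216217e-04 -1.53131718e+00]
```

View pics/w3.png

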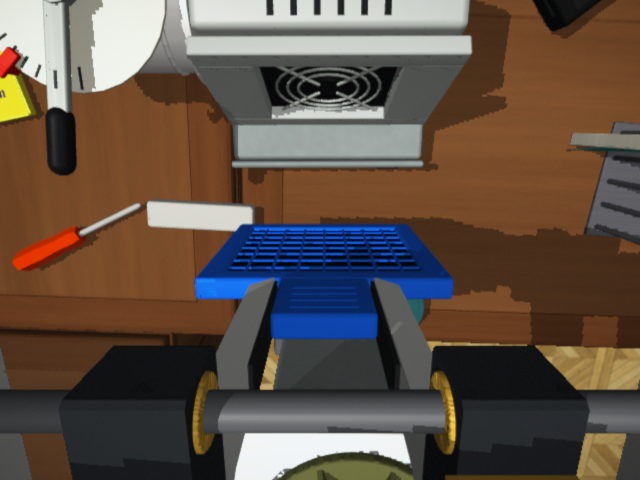

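The wrist view shows the filter hanging square in the grip. The ledge spans (233,160)–(421,160), its back edge is at about row 124, and the face pillars lie on either side of the opening. The grip is at (61,142) and the red tab at (8,60).

Run:
```python
from h import *
from scipy.optimize import least_squares
np.set_printoptions(precision=2,suppress=True)
c=pickle.load(open('wrist.pkl','rb')); 
def cl(c): return cloud(c)
k=c; w=cloud(k); z=w[...,2]; v,u=np.mgrid[:480,:640]
def at(px,py,h):
    d=rotm(k['orientation'])@np.array([(px-k['cx'])/k['fx'],(py-k['cy'])/k['fy'],1]); o=np.array(k['origin']); return (o+d*(h-o[2])/d[2])[:2]
print('lip',at(233,163,44),at(423,163,44),'ledge back',at(238,124,34),at(419,124,34),'top edge',at(188,40,145),at(471,40,145))
yl=w[...,1]-52
m=(v<135)&(z>45)&(z<130)&(abs(yl)>52)&(abs(yl)<80)&(w[...,0]>480)&(w[...,0]<560)
p=w[m]
r=lambda q:(p[:,0]-(q[0]-np.tan(q[1])*(p[:,1]-52)+(p[:,2]-34)*(q[2] if len(q)>2 else np.tan(np.radians(20)))))
for q0 in([498,.04],[498,.04,.36]):
    t=least_squares(r,q0,loss='soft_l1',f_scale=2); print('foot x,yaw,lean',t.x,len(p),np.std(t.fun))
l=(v<165)&(v>120)&(abs(yl)<80)&(z>25)&(z<40); print('ledge z',np.median(z[l]),'x',np.percentile(w[l][:,0],[1,99]))
print('grip',at(61,142,158),'end of grip',at(62,174,158),at(61,112,158),'tab',at(8,61,147))
b=k['frame'].astype(int); bl=(b[...,0]>110)&(b[...,0]-b[...,2]>70)&(u>190)&(u<460)&(v>215)
q=w[bl]; q=q[np.isfinite(q[:,0])]; 
tt=q[q[:,2]>250]; print('tabtop',np.median(tt,0)); 
fr=q[(q[:,2]<218)&(q[:,2]>206)]; print('frame top',np.median(fr,0),cv2.minAreaRect(fr[:,:2].astype(np.float32)))
ff=q[(q[:,2]<195)]; print('face vert: x at z',np.polyfit(ff[:,2],ff[:,0],1),ff[:,2].min())
```

```text
lip [467.51 132.21] [474.1  -34.84] ledge back [500.7  129.27] [507.  -30.2] top edge [547.59 135.34] [554.16 -30.73]
foot x,yaw,lean [502.46   0.04] 4088 1.7970966660916918
foot x,yaw,lean [502.28   0.04   0.37] 4088 1.787153918377268
ledge z 34.68211368760802 x [470.95 505.76]
grip [486.82 209.52] end of grip [467.82 211.45] [503.95 207.23] tab [531.69 241.38]
tabtop [424.95  50.8  257.32]
frame top [426.42  85.02 217.05] ((424.2158508300781, 50.78196716308594), (11.965248107910156, 129.09706115722656), 2.2646360397338867)
face vert: x at z [ -0.02 430.17] 103.2768675079289
```

Request:
move_arm(moves=[[0.01,0.001,0,0],[0.022,0.002,0,0],[0.034,0.003,0,0],[0.046,0.0035,0,0],[0.056,0.0035,0,0],[0.062,0.0035,0,0],[0.0635,0.0035,0,0],[0.0635,0.0035,0,0],[0.0635,0.0035,0.01,0],[0.0635,0.0035,0.02,0],[0.0635,0.0035,0.03,0],[0.0635,0.0035,0.035,0]])

```text
clock: 7.05
eef_pos: [487.6, 51.0, 190.0]
eef_rot: [-3.142, 0.002, 0.04]
wrist_force: [0.0, 0.7, -1.3]
finger_gap: 44.0
finger_force: 20.0
```

Request:
move_arm(moves=[[0,0,0.008,0],[0,0,0.014,0],[0,0,0.02,0],[0,0,0.024,0],[0,0,0.027,0],[0,0,0.027,0],[0,0,0.027,0]])

```text
clock: 7.75
eef_pos: [488.2, 51.1, 164.6]
eef_rot: [3.142, -0.0, 0.04]
wrist_force: [0.2, -0.6, -1.5]
finger_gap: 43.9
finger_force: 20.0
```

Run:
```python
from h import *
s=manip.read_state(); print(s['eef_pos'],s['eef_rot'],s['wrist_force'],s['finger_force'])
k=cam('wrist'); cv2.imwrite('pics/w4.png',k['frame']); w=cloud(k); v,u=np.mgrid[:480,:640]
b=k['frame'].astype(int); bl=(b[...,0]>110)&(b[...,0]-b[...,2]>70)&(u>190)&(u<460)&(v>215)
q=w[bl]; q=q[np.isfinite(q[:,0])]; T=s['eef_pos'][2]
fr=q[(q[:,2]<T-3)&(q[:,2]>T-20)]; print(cv2.minAreaRect(fr[:,:2].astype(np.float32)))
ff=q[q[:,2]<T-25]; print('x at z',np.polyfit(ff[:,2],ff[:,0],1),len(ff))
```

```text
[488.2203632   51.06404231 164.58161276] [ 3.14158068e+00 -2.33352588e-04  3.98122878e-02] [ 0.17963599 -0.5853158  -1.46293942] 19.999178051948547
((487.88739013671875, 50.68983459472656), (11.820504188537598, 129.3014373779297), 2.2063803672790527)
x at z [  0.72979681 419.47246412] 3946
```

Request:
move_arm(moves=[[0.003,0,0,0],[0.006,0,0,0],[0.008,0,0.001,0],[0.009,0,0.002,0],[0.009,0,0.003,0],[0.009,0,0.004,0],[0.009,0,0.004,0]], squeeze=8)

```text
clock: 8.5
eef_pos: [497.7, 51.3, 161.3]
eef_rot: [3.141, -0.002, 0.04]
wrist_force: [-0.1, -0.6, 6.3]
finger_gap: 43.8
finger_force: 8.0
```

Request:
move_arm(moves=[[0.004,0,0,0],[0.008,0,0,0],[0.012,0,0,0],[0.016,0,0.0003,0],[0.02,0,0.0006,0],[0.024,0,0.001,0],[0.024,0,0.001,0]], squeeze=5)

```text
clock: 9.2
eef_pos: [521.5, 52.4, 159.2]
eef_rot: [3.142, 0.0, 0.04]
wrist_force: [-0.2, -0.7, 1.1]
finger_gap: 44.2
finger_force: 5.0
```

```bash
cat > chk.py <<'E'
from h import *
import sys
s=manip.read_state(); print(s['eef_pos'],s['wrist_force'],s['finger_force'])
k=cam('wrist'); cv2.imwrite('pics/%s.png'%sys.argv[1],k['frame']); w=cloud(k)
b=k['frame'].astype(int); bl=(b[...,0]>100)&(b[...,0]-b[...,2]>60)
q=w[bl&np.isfinite(w[...,2])]
q=q[(abs(q[:,1]-52)<75)&(abs(q[:,0]-515)<60)&(q[:,2]>28)]
X=(q-[502.4,50.5,34])@R.from_euler('z',.04).as_matrix()
for sd in(-1,1):
    e=X[(X[:,1]*sd>50)&(X[:,2]<110)]; print('x,z pct',np.percentile(e,[2,50,98],axis=0)[:,[0,2]].round(1).tolist(),len(e))
print('y ext',np.percentile(X[:,1],[.5,99.5]),'ztop',np.percentile(X[:,2],99))
E
python3 chk.py w5
```

```text
[521.46319967  52.3514775  159.15529354] [-0.18230875 -0.71732382  1.14330205] 5.0003208965063095
x,z pct [[-0.4, 10.4], [6.0, 47.7], [14.4, 97.7]] 59
x,z pct [[-0.4, 10.8], [6.2, 52.3], [14.6, 97.5]] 97
y ext [-62.6792365   63.97071463] ztop 158.6270392156476
```

View pics/w5.png

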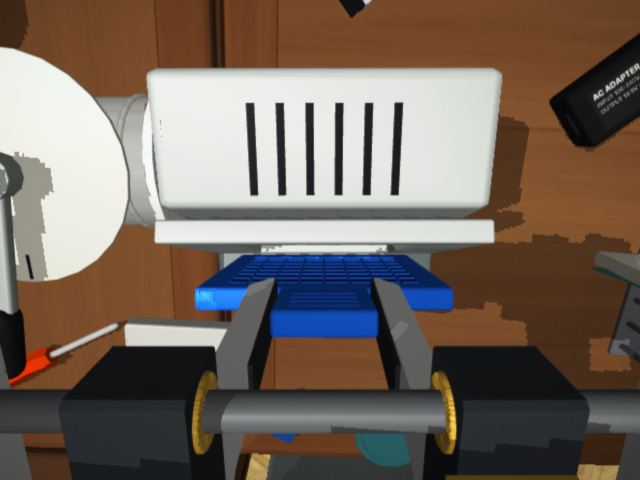

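The wrist view shows the panel pivoting in the grip, about 10° over and centred between the pillars, with its top edge in front of the roof edge at row 240. I'll continue the arc.

Request:
move_arm(moves=[[0.004,0,0.0006,0],[0.008,0,0.0013,0],[0.012,0,0.0021,0],[0.016,0,0.003,0],[0.019,0,0.0038,0],[0.022,0,0.0046,0],[0.024,0,0.0053,0],[0.024,0,0.0053,0]])

```text
clock: 10.05
eef_pos: [545.3, 53.3, 154.1]
eef_rot: [-3.142, -0.0, 0.04]
wrist_force: [0.4, -1.0, 0.2]
finger_gap: 43.8
finger_force: 5.0
```

```bash
python3 chk.py w6
```

```text
[545.33433647  53.33529521 154.10049719] [ 0.350888   -1.00306062  0.15689408] 5.000054687261581
x,z pct [[17.1, 57.2], [19.2, 62.2], [33.5, 100.0]] 13
x,z pct [[17.6, 58.0], [36.6, 106.9], [37.4, 109.9]] 45
y ext [-63.10681107  64.41149397] ztop 153.90240760692984
```

Request:
move_arm(moves=[[0.001,0,0.0003,0],[0.002,0,0.0006,0],[0.003,0,0.001,0],[0.0035,0,0.0015,0],[0.0035,0,0.0015,0]], squeeze=5)

```text
clock: 10.6
eef_pos: [548.5, 53.5, 152.7]
eef_rot: [-3.142, 0.0, 0.04]
wrist_force: [-2.1, 0.3, 2.4]
finger_gap: 43.8
finger_force: 5.0
```

Request:
move_arm(moves=[[0,0,0,0],[0,0,0,0],[0,0,0,0],[0,0,0,0],[0,0,0,0],[0,0,0,0]], jaw=0.062, squeeze=3)

```text
clock: 11.2
eef_pos: [548.6, 53.5, 152.6]
eef_rot: [3.142, 0.0, 0.04]
wrist_force: [-1.1, -0.2, 0.6]
finger_gap: 61.9
finger_force: 0.0
```

Request:
move_arm(moves=[[0,0,-0.01,0],[0,0,-0.025,0],[0,0,-0.04,0],[0,0,-0.055,0],[0,0,-0.07,0],[-0.03,0,-0.085,0],[-0.07,0,-0.1,0],[-0.11,0,-0.1,0],[-0.13,0,-0.1,0],[-0.13,0,-0.1,0],[-0.13,0,-0.1,0]])

```text
clock: 12.3
eef_pos: [419.2, 48.3, 253.5]
eef_rot: [3.142, -0.002, 0.04]
wrist_force: [0.2, 0.1, 0.7]
finger_gap: 62.5
finger_force: 0.0
```

```bash
python3 chk.py w7
python3 - <<'E'
from h import *
k=pickle.load(open('wrist.pkl','rb')); w=cloud(k); b=k['frame'].astype(int)
bl=(b[...,0]>80)&(b[...,0]-b[...,2]>40)&np.isfinite(w[...,2])
X=(w[bl]-[502.4,50.5,34])@R.from_euler('z',.04).as_matrix()
X=X@R.from_euler('y',np.radians(20)).as_matrix()   # into intake frame
X=X[(abs(X[:,1])<75)&(abs(X[:,0])<40)&(X[:,2]>-5)]
q=X[(X[:,2]>8)&(X[:,2]<105)]; print(len(q),'x',np.percentile(q[:,0],[5,50,95]))
A=np.c_[np.ones(len(q)),q[:,1],q[:,2]]; print('plane',np.linalg.lstsq(A,q[:,0],rcond=None)[0])
print('z ext',np.percentile(X[:,2],[.5,99.5]),'y',np.percentile(q[:,1],[1,99]))
E
```

```text
[419.16386998  48.31063662 253.51862896] [0.15546984 0.07548745 0.73033607] 0.0
x,z pct [[-9.8, 12.0], [12.9, 70.9], [27.3, 109.3]] 972
x,z pct [[-9.8, 12.7], [13.0, 72.2], [27.8, 109.2]] 1010
y ext [-62.7344531   64.15414023] ztop 152.2838001540941
5354 x [-13.47476585 -11.34539507  -9.91867066]
plane [-1.25016513e+01 -1.51819533e-03  1.68647661e-02]
z ext [  5.58818799 159.10403008] y [-62.72900194  63.72302012]
```

View pics/w7.png

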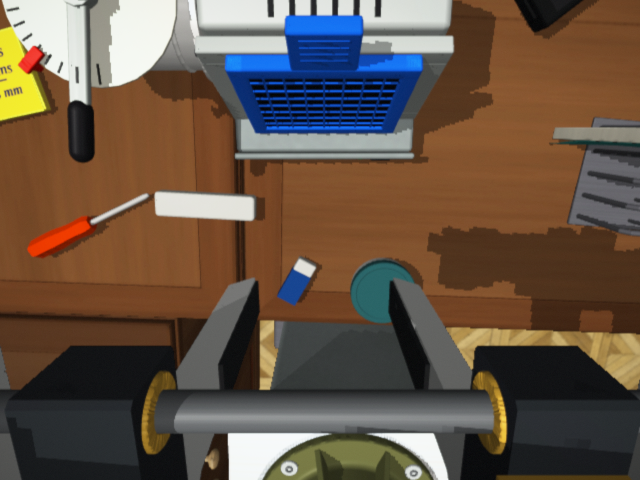

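The wrist view shows the filter lying flat on the intake at (325,95), inside the side pillars, with its tab above the roof. The fit puts its origin at about (−6.5, +0.5) mm with about 1° of tilt error, so it is seated. Next is the damper, viewed from closer.

Request:
move_arm(moves=[[0.005,-0.015,0,0],[0.012,-0.035,0,0],[0.02,-0.055,0,0],[0.028,-0.075,0,0],[0.035,-0.095,0,0],[0.041,-0.113,0,0],[0.045,-0.123,0,0],[0.045,-0.123,0,0],[0.045,-0.123,0,0]], jaw=0)

```text
clock: 13.25
eef_pos: [458.9, 172.6, 252.4]
eef_rot: [3.141, 0.001, 0.04]
wrist_force: [-0.9, 0.1, -0.5]
finger_gap: 0.2
finger_force: 0.0
```

Run:
```python
from h import *
s=manip.read_state(); print(s['eef_pos'],s['eef_rot'],s['finger_gap'])
k=cam('wrist'); cv2.imwrite('pics/w8.png',k['frame'])
```

```text
[458.89109828 172.62824665 252.36885738] [3.14133377e+00 6.63313546e-04 3.98426812e-02] 0.21031750930497542
```

View pics/w8.png

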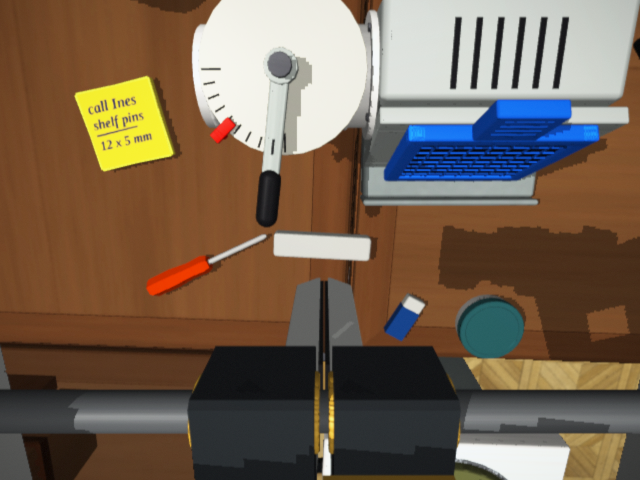

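In the wrist view the axis hub is at (280,65), the handle runs to the grip end at (266,226), and the red tab is centred at about (223,130). The fingers are closed and clear of everything.

```bash
cat > ang.py <<'E'
from h import *
def ang(k):
    f=k['frame'].astype(int); b,g,r=f[...,0],f[...,1],f[...,2]; v,u=np.mgrid[:480,:640]; w=cloud(k)
    o=np.array(k['origin']); Rm=rotm(k['orientation'])
    def at(px,py,h):
        d=Rm@np.array([(px-k['cx'])/k['fx'],(py-k['cy'])/k['fy'],1]); return (o+d*(h-o[2])/d[2])[:2]
    near=np.hypot(w[...,0]-575,w[...,1]-204)
    red=(r>150)&(g<70)&(b<70)&(near<85)&(near>40)&(w[...,2]>120)
    blk=(f.max(-1)<70)&(near<115)&(near>62)&(w[...,2]>140)&(w[...,2]<175)
    P=lambda m,h:np.array([at(x,y,h) for y,x in np.argwhere(m)])
    return at,P(red,147.),P(blk,160.)
E
python3 - <<'E'
from ang import *
np.set_printoptions(precision=2,suppress=True)
k=pickle.load(open('wrist.pkl','rb')); at,T,G=ang(k)
ax=at(280,65,165); print('axis hub top',at(280,65,165),at(280,65,160),'grip',G.mean(0),len(G),np.ptp(G,0),'tab',T.mean(0),len(T))
for h in(158,162,165):
    a=at(280,65,h)
    for n,q in(('grip',G.mean(0)),('tab',T.mean(0))): d=q-a; print(h,n,np.degrees(np.arctan2(d[1],d[0])),np.hypot(*d))
w=cloud(k); print('hub z',np.median(w[60:70,275:285,2]),'bar z',np.median(w[110:150,272:278,2]))
E
```

```text
axis hub top [571.18 203.15] [571.82 203.67] grip [487.89 210.87] 1133 [112.97 122.72] tab [530.89 243.83] 305
158 grip 175.25283597227985 84.47679892652584
158 tab 135.87755104560372 57.37988990169312
162 grip 174.9409133314283 84.00106438045248
162 tab 135.22154764711516 57.30505099607117
165 grip 174.7046480171693 83.64591352646556
165 tab 134.72846678822503 57.2538626256526
hub z nan bar z nan
```

Request:
move_arm(moves=[[0.01,-0.012,0,0.04],[0.02,-0.025,0,0.08],[0.0308,-0.0372,0,0.13],[0.0308,-0.0372,0.01,0.13],[0.0308,-0.0372,0.025,0.13],[0.0308,-0.0372,0.04,0.13],[0.0308,-0.0372,0.055,0.13],[0.0308,-0.0372,0.07,0.13],[0.0308,-0.0372,0.07,0.13]], jaw=0.05)

```text
clock: 14.2
eef_pos: [486.9, 210.1, 180.6]
eef_rot: [3.14, 0.003, -0.09]
wrist_force: [0.1, 0.5, -0.2]
finger_gap: 50.2
finger_force: 0.0
```

Request:
move_arm(moves=[[0,0,0.01,0],[0,0,0.02,0],[0,0,0.03,0],[0,0,0.04,0],[0,0,0.043,0],[0,0,0.043,0]])

```text
clock: 14.8
eef_pos: [487.9, 211.3, 139.1]
eef_rot: [3.141, 0.001, -0.09]
wrist_force: [0.2, 0.2, 0.6]
finger_gap: 50.3
finger_force: 0.0
```

Request:
move_arm(moves=[[0,0,0,0],[0,0,0,0],[0,0,0,0],[0,0,0,0],[0,0,0,0],[0,0,0,0],[0,0,0,0],[0,0,0,0]], jaw=0.005, squeeze=6)

```text
clock: 15.6
eef_pos: [488.1, 211.4, 139.7]
eef_rot: [-3.141, -0.0, -0.09]
wrist_force: [-1.3, 0.6, 0.7]
finger_gap: 14.4
finger_force: 6.0
```

Request:
move_arm(moves=[[0.0002,-0.0051,0,0.06],[0.0006,-0.0102,0,0.12],[0.0014,-0.0152,0,0.18],[0.0024,-0.0202,0,0.24],[0.0038,-0.0251,0,0.3],[0.0055,-0.0299,0,0.36],[0.0073,-0.0347,0,0.42],[0.0096,-0.0393,0,0.48],[0.0121,-0.0437,0,0.54],[0.0148,-0.048,0,0.6],[0.0148,-0.048,0,0.6]])

```text
clock: 16.7
eef_pos: [509.4, 240.5, 138.1]
eef_rot: [-3.121, 0.045, -0.648]
wrist_force: [-41.7, 46.6, 10.0]
finger_gap: 19.2
finger_force: 31.9
```

Run:
```python
from h import *
for n in('wrist','top'):
    k=cam(n)
    if n=='wrist': a=cv2.resize(k['frame'],(400,300))
    else: t=cv2.resize(k['frame'][185:285,180:313],(399,300),interpolation=cv2.INTER_CUBIC)
cv2.imwrite('pics/d1.png',np.hstack([a,t]))
```

```text
(no output)
```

View pics/d1.png

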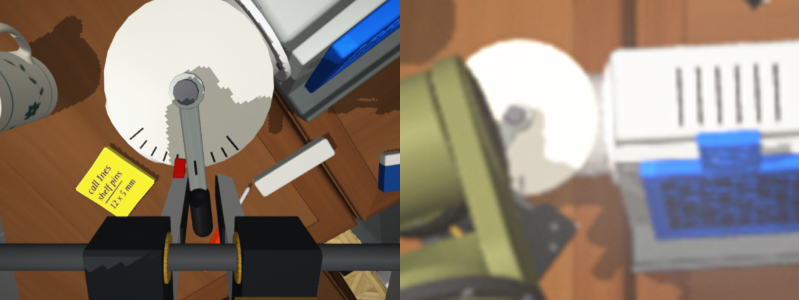

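Run:
```python
from ang import *
np.set_printoptions(precision=3,suppress=True)
s=manip.read_state()
for n in s: print(n,s[n])
k=pickle.load(open('wrist.pkl','rb')); at,T,G=ang(k); print('tab',T.mean(0),len(T),'cam',k['origin'],k['orientation'])
print('axis px',at(187*1.6,92*1.6,162),'grip end',at(203*1.6,230*1.6,158),'tab',at(179.5*1.6,168*1.6,147),'mid bar',at(195*1.6,150*1.6,157))
cv2.imwrite('pics/d2.png',k['frame'][80:400,200:440].repeat(2,0)[:600].repeat(2,1))
```

```text
clock 16.8
joints [0.354 0.394 1.558 0.05  1.197 2.553]
qd [ 0.006 -0.001 -0.    -0.008 -0.005  0.001]
effort [-33.902 -52.182 -39.232 -13.109  -5.834   1.011]
eef_pos [509.456 240.805 138.161]
eef_rot [-3.122  0.043 -0.646]
wrist_force [-39.104  45.032   9.047]
moment [8.846 7.51  1.146]
finger_force 30.613577384501696
finger_gap 18.594539470940756
tab [531.301 242.926] 471 cam [575.7   185.039 314.207] [ 2.824  0.02  -2.219]
axis px [571.325 203.355] grip end [487.386 255.129] tab [532.463 242.245] mid bar [538.878 222.75 ]
```

View pics/d2.png

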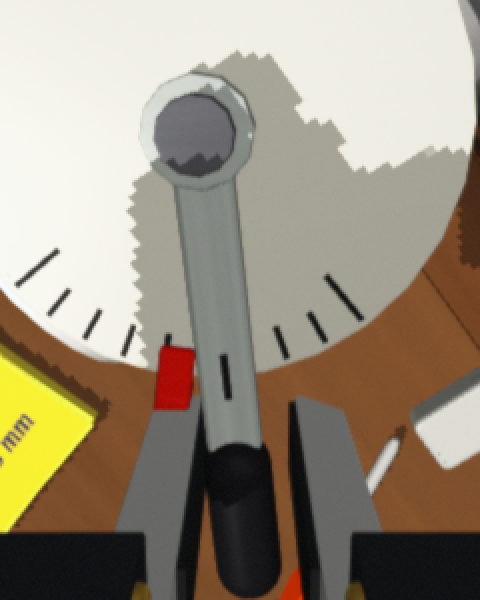

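Joint 6 has reached its range, so the fingers wedged on the grip. The crop shows the handle about 12° short of the red tab, which is untouched. I'll unload the wedge first, then release.

Request:
move_arm(moves=[[-0.002,0.003,0,-0.05],[-0.004,0.006,0,-0.1],[-0.006,0.009,0,-0.15],[-0.007,0.012,0,-0.2],[-0.007,0.012,0,-0.2]])

```text
clock: 17.3
eef_pos: [502.5, 229.2, 138.8]
eef_rot: [-3.116, 0.022, -0.449]
wrist_force: [0.3, 1.4, 1.2]
finger_gap: 15.2
finger_force: 6.1
```

Request:
move_arm(moves=[[0,0,0,0],[0,0,0,0],[0,0,0,0],[-0.005,0,0,0],[-0.01,-0.001,0,0],[-0.0135,-0.0015,0,0],[-0.0135,-0.006,0,0],[-0.0135,-0.011,0,0],[-0.0133,-0.016,0,0],[-0.013,-0.021,0,0],[-0.0125,-0.026,0,0],[-0.012,-0.029,0,0]], jaw=0.03)

```text
clock: 18.5
eef_pos: [504.3, 260.8, 139.3]
eef_rot: [-3.117, 0.024, -0.45]
wrist_force: [-3.0, -2.1, -0.9]
finger_gap: 29.8
finger_force: 1.0
```

```bash
cat > d.py <<'E'
from ang import *
import sys
np.set_printoptions(precision=3,suppress=True)
s=manip.read_state(); print(s['eef_pos'],s['eef_rot'],s['joints'],s['wrist_force'])
k=cam('wrist'); at,T,G=ang(k); print('tab',T.mean(0) if len(T) else 0,len(T)); f=k['frame'].astype(int)
# project the axis (from earlier fit) and sector, report crop
o=np.array(k['origin']);Rm=rotm(k['orientation'])
def px(x,y,z):
    c=Rm.T@(np.array([x,y,z])-o); return np.array([k['cx']+k['fx']*c[0]/c[2],k['cy']+k['fy']*c[1]/c[2]])
print('axis px',px(571.8,203.5,162)); 
A=np.array([571.8,203.5]); d=T.mean(0)-A if len(T) else 0; print('tab ang',np.degrees(np.arctan2(d[1],d[0])) if len(T) else 0)
# bar edges: sample across arc at r=45 at z=157
for r in (32,40,48):
    row=[]
    for a in np.arange(120,180,1.):
        p=px(A[0]+r*np.cos(np.radians(a)),A[1]+r*np.sin(np.radians(a)),157).round().astype(int)
        row.append(int(f[p[1],p[0]].mean()) if 0<=p[0]<640 and 0<=p[1]<480 else -1)
    print(r,row)
a=px(*A,150); x0=int(np.clip(a[0]-150,0,340)); y0=int(np.clip(a[1]-60,0,180))
cv2.imwrite('pics/%s.png'%sys.argv[1],cv2.resize(k['frame'][y0:y0+300,x0:x0+300],(600,600))); print(x0,y0)
E
python3 d.py d3
```

```text
[504.252 260.809 139.275] [-3.117  0.024 -0.45 ] [0.397 0.397 1.55  0.036 1.192 2.404] [-2.952 -2.122 -0.92 ]
tab [531.231 244.061] 569
axis px [381.558 105.578]
tab ang 135.00524684921712
32 [239, 239, 238, 238, 238, 238, 235, 193, 175, 165, 165, 170, 168, 143, 187, 203, 218, 218, 216, 216, 217, 218, 218, 218, 216, 212, 210, 210, 209, 209, 207, 211, 208, 188, 162, 157, 165, 165, 164, 165, 164, 164, 164, 166, 225, 228, 228, 233, 236, 236, 237, 236, 236, 236, 236, 236, 237, 236, 236, 236]
40 [165, 164, 164, 164, 163, 164, 164, 164, 163, 164, 164, 165, 164, 163, 163, 156, 94, 128, 138, 138, 138, 139, 142, 142, 141, 139, 137, 138, 135, 137, 140, 138, 125, 155, 163, 164, 163, 163, 163, 164, 164, 164, 163, 163, 163, 164, 164, 163, 162, 162, 163, 164, 164, 164, 163, 162, 163, 163, 163, 96]
48 [129, 22, 159, 163, 163, 163, 162, 162, 162, 158, 64, 66, 67, 65, 65, 68, 66, 81, 107, 135, 138, 136, 139, 139, 39, 22, 124, 136, 137, 138, 132, 123, 162, 163, 162, 162, 163, 163, 162, 158, 51, 56, 159, 162, 163, 163, 163, 162, 162, 154, 33, 97, 161, 162, 162, 163, 162, 161, 161, 155]
228 46
```

View pics/d3.png

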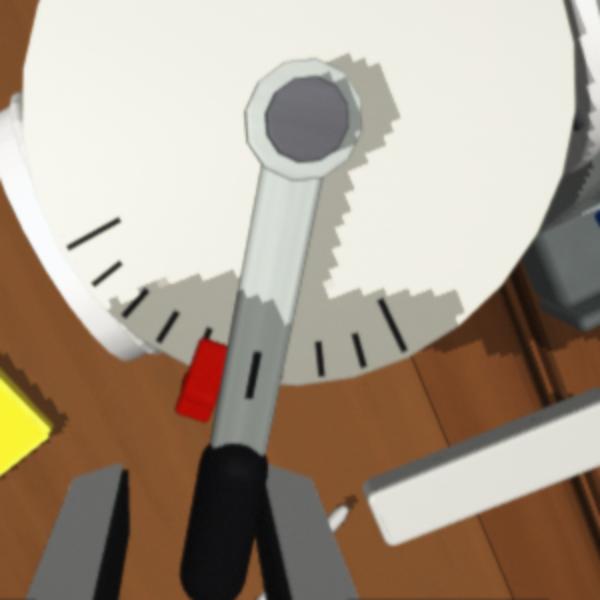

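The crop shows the handle bar next to the red tab, about 9° short; the bar centre is at 144.4° and the tab at 135.5°. The finger is pushing on the grip as intended.

Request:
move_arm(moves=[[0.0005,-0.002,0,0],[0.001,-0.004,0,0],[0.0016,-0.006,0,0],[0.0022,-0.008,0,0],[0.0027,-0.0095,0,0],[0.0031,-0.0108,0,0],[0.0031,-0.0108,0,0],[0.0031,-0.0108,0,0]])

```text
clock: 19.35
eef_pos: [511.7, 268.8, 139.7]
eef_rot: [-3.117, 0.023, -0.45]
wrist_force: [-0.1, -0.3, 0.6]
finger_gap: 30.0
finger_force: 0.3
```

```bash
python3 d.py d4
```

```text
[511.749 268.784 139.72 ] [-3.117  0.023 -0.45 ] [0.405 0.418 1.52  0.036 1.201 2.413] [-0.105 -0.31   0.571]
tab 0 0
axis px [409.688 114.969]
tab ang 0
32 [165, 164, 164, 165, 161, 138, 190, 207, 215, 216, 215, 215, 217, 218, 219, 218, 213, 211, 212, 210, 210, 209, 210, 211, 212, 175, 155, 151, 165, 165, 165, 166, 165, 165, 165, 164, 165, 165, 164, 164, 163, 164, 165, 164, 165, 164, 164, 164, 164, 164, 164, 165, 164, 165, 163, 164, 165, 163, 163, 164]
40 [165, 164, 165, 165, 165, 165, 163, 124, 102, 134, 139, 139, 139, 140, 141, 141, 141, 139, 138, 136, 135, 138, 139, 137, 125, 160, 163, 163, 164, 163, 163, 163, 163, 163, 164, 164, 162, 163, 164, 163, 163, 164, 164, 163, 163, 163, 163, 164, 163, 163, 163, 164, 164, 165, 163, 164, 163, 164, 154, 22]
48 [21, 148, 162, 164, 164, 163, 163, 163, 157, 89, 128, 140, 139, 138, 141, 125, 20, 50, 136, 135, 135, 138, 131, 145, 163, 162, 163, 163, 160, 49, 48, 162, 163, 162, 163, 163, 163, 162, 162, 76, 27, 151, 163, 163, 163, 162, 162, 162, 160, 61, 42, 158, 162, 163, 163, 162, 162, 161, 162, 88]
254 55
```

Request:
move_arm(moves=[[0,0.002,0,0],[0,0.004,0,0],[0,0.004,0,0],[0,0.004,-0.01,0],[0,0.004,-0.025,0],[0,0.004,-0.045,0],[0,0.004,-0.07,0],[0,0.004,-0.095,0],[-0.02,0.004,-0.11,0],[-0.04,0.004,-0.11,0],[-0.05,0.004,-0.11,0],[-0.05,0.004,-0.11,0]], jaw=0.042)

```text
clock: 20.6
eef_pos: [465.4, 283.8, 251.2]
eef_rot: [-3.117, 0.023, -0.449]
wrist_force: [-0.9, -0.5, -0.0]
finger_gap: 42.1
finger_force: 0.0
```

```bash
python3 d.py d5
python3 - <<'E'
from h import *
k=cam('top'); w=cloud(k); b=k['frame'].astype(int)
bl=(b[...,0]>100)&(b[...,0]-b[...,2]>50)&np.isfinite(w[...,2])
X=((w[bl]-[502.4,50.5,34])@R.from_euler('z',.04).as_matrix())@R.from_euler('y',np.radians(20)).as_matrix()
X=X[(abs(X[:,1])<80)&(abs(X[:,0])<40)&(X[:,2]>0)&(X[:,2]<165)]
q=X[(X[:,2]>10)&(X[:,2]<105)]; print('filter',len(q),np.median(q[:,0]),np.percentile(q[:,1],[1,99]),np.percentile(X[:,2],[1,99]))
E
```

```text
[465.362 283.804 251.205] [-3.117  0.023 -0.449] [0.464 0.253 1.475 0.034 1.408 2.479] [-0.917 -0.461 -0.03 ]
tab 0 0
axis px [370.157  30.089]
tab ang 0
32 [239, 239, 239, 239, 237, 210, 200, 200, 218, 219, 217, 219, 220, 220, 220, 218, 215, 212, 212, 212, 211, 210, 209, 212, 205, 172, 161, 134, 160, 166, 168, 167, 167, 168, 167, 167, 168, 169, 185, 232, 237, 238, 237, 238, 238, 237, 237, 237, 237, 237, 237, 237, 237, 237, 237, 237, 237, 237, 237, 237]
40 [239, 239, 239, 239, 239, 239, 237, 213, 198, 202, 220, 221, 218, 221, 221, 220, 216, 213, 212, 211, 210, 212, 213, 198, 164, 151, 164, 168, 167, 168, 168, 167, 173, 228, 235, 237, 238, 238, 238, 238, 238, 238, 237, 237, 237, 237, 237, 237, 237, 237, 237, 237, 237, 237, 238, 237, 237, 237, 236, 236]
48 [239, 235, 114, 97, 230, 239, 239, 239, 237, 215, 206, 221, 219, 219, 220, 201, 86, 130, 206, 211, 209, 212, 191, 157, 165, 166, 167, 167, 167, 167, 158, 66, 190, 233, 237, 238, 238, 238, 238, 234, 77, 111, 226, 237, 238, 237, 237, 237, 237, 230, 70, 209, 234, 237, 237, 236, 237, 237, 233, 141]
218 0
filter 660 -11.75819222885746 [-61.37764695  64.74194617] [  7.82585451 160.40642258]
```

```bash
python3 -c "
from cell import manip; print(manip.sign_off())"
```

```text
the job is handed in; nothing more can be done
None
```

I handed the job in at about 21 s with the filter leaning flat on the intake and the damper handle within about 1° of the red tab by my measurement. No verdict came back; joint 6 briefly read 2.553 (range 2.55), the wrist force neared 63 N while the grip was wedged, and I viewed 11 pictures, one over the limit.

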